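Click the instrument case lid shut all round

TASK

The grey lid of the black instrument case lies in place, but the six sections of its rim still stand up: go round the rim and press each section down with a fingertip until it clicks and stays flat. Only press: do not lift, tip or shove the case along the table, and leave everything else where it stands, the brass puck on the lid included.

Things in the scene. Friction and masses are not known exactly. Their poses are not given: they have to be found in the camera images.
- case: black plastic instrument case, 150 mm (its x) x 190 mm (its y), about 1.1 kg, loose on the table, with a grey lid with a snap-down rim. Origin at the centre of its underside, z up; its front is its -x side, its left its +y side. Six rim sections, 30 mm deep, surround the lid's fixed middle panel: two on the front side, two on the back side, one on the left, one on the right
- lid_panel (a point): top centre of the lid's fixed middle panel (90 x 130 mm), 62 mm above the table. Each rim section is hinged where it meets the panel and starts slanting up, outer edge 9 mm high. Pressed at its ridge it resists with up to about 10 N, clicks over two thirds of the way down and stays; let go sooner, it springs up. Shut, it is level with the panel and bears more push unharmed
- front_left (a joint): hinge angle of the lid's rim section on the left half of the front side (seen from the front of the case): 0 = standing up, 0.30 rad = clicked shut and flat; it clicks over at about 0.19 rad
- front_left_ridge (a point): where to press the section on the left half of the front side: top centre of its raised finger ridge (9 mm wide, 55 mm long, 3 mm high, parallel to the case's edge), 21 mm outward of the hinge line. When the section is shut this point is 65 mm above the table, when it stands up about 71 mm
- front_right (a joint): hinge angle of the lid's rim section on the right half of the front side (seen from the front of the case): 0 = standing up, 0.30 rad = clicked shut and flat; it clicks over at about 0.19 rad
- front_right_ridge (a point): where to press the section on the right half of the front side: top centre of its raised finger ridge (9 mm wide, 55 mm long, 3 mm high, parallel to the case's edge), 21 mm outward of the hinge line. When the section is shut this point is 65 mm above the table, when it stands up about 71 mm
- right (a joint): hinge angle of the lid's rim section on the whole right side (seen from the front of the case): 0 = standing up, 0.30 rad = clicked shut and flat; it clicks over at about 0.19 rad
- right_ridge (a point): where to press the section on the whole right side: top centre of its raised finger ridge (9 mm wide, 55 mm long, 3 mm high, parallel to the case's edge), 21 mm outward of the hinge line. When the section is shut this point is 65 mm above the table, when it stands up about 71 mm
- back_right (a joint): hinge angle of the lid's rim section on the right half of the back side (seen from the front of the case): 0 = standing up, 0.30 rad = clicked shut and flat; it clicks over at about 0.19 rad
- back_right_ridge (a point): where to press the section on the right half of the back side: top centre of its raised finger ridge (9 mm wide, 55 mm long, 3 mm high, parallel to the case's edge), 21 mm outward of the hinge line. When the section is shut this point is 65 mm above the table, when it stands up about 71 mm
- back_left (a joint): hinge angle of the lid's rim section on the left half of the back side (seen from the front of the case): 0 = standing up, 0.30 rad = clicked shut and flat; it clicks over at about 0.19 rad
- back_left_ridge (a point): where to press the section on the left half of the back side: top centre of its raised finger ridge (9 mm wide, 55 mm long, 3 mm high, parallel to the case's edge), 21 mm outward of the hinge line. When the section is shut this point is 65 mm above the table, when it stands up about 71 mm
- left (a joint): hinge angle of the lid's rim section on the whole left side (seen from the front of the case): 0 = standing up, 0.30 rad = clicked shut and flat; it clicks over at about 0.19 rad
- left_ridge (a point): where to press the section on the whole left side: top centre of its raised finger ridge (9 mm wide, 55 mm long, 3 mm high, parallel to the case's edge), 21 mm outward of the hinge line. When the section is shut this point is 65 mm above the table, when it stands up about 71 mm
- puck: plain brass puck (a sealed standard resistor), 40 mm diameter, 30 mm tall, standing on the middle panel of the lid; origin at the centre of its underside; loose, to be left alone
- multimeter: red hand-held meter lying face up, 160 x 85 x 37 mm, left of the case; origin at the centre of its underside; loose, to be left alone
- screwdriver: screwdriver lying right of the case, 200 mm long, black handle; origin on the table under its middle; loose, to be left alone
- cell: upright round battery cell, 33 mm diameter, 60 mm tall, near the front side of the case; origin at the centre of its underside; loose, to be left alone
- adapter: small black plug adapter with two brass posts, 30 x 50 x 42 mm, near the front side of the case; origin at the centre of its underside; loose, to be left alone
- mug: white mug, 80 mm diameter, 90 mm tall, behind the case; origin at the centre of its underside; loose, to be left alone
- cleaner: small bottle, 48 mm diameter, 100 mm tall, behind the case; origin at the centre of its underside; loose, to be left alone
Not all that is in view belongs to the job. What is shaped like the case but brown or orange is not meant.

How it is judged (in metres and radians):
At the end, for the whole second after the job is handed in: All six rim sections are shut (each hinge above 0.25 rad), the case stands flat within 40 mm of where it was, and every other thing stands upright within 40 mm of where it was (value of joint each of front_left, front_right, right, back_right, back_left, left above 0.25 rad and distance of each of case, puck, multimeter, screwdriver, cell, adapter, mug, cleaner from where it was at the start of the episode below 0.04 m and angle between case's own z axis and vertical below 0.05 rad and linear speed of case below 0.01 m/s and angle between each of puck, multimeter, cell, adapter, mug, cleaner's own z axis and vertical below 0.15 rad); the robot touches nothing.
It fails at once if the case is lifted, tipped or shoved more than 40 mm (height (world z) of case above 0.012 m or angle between case's own z axis and vertical above 0.12 rad or distance of case from where it was at the start of the episode above 0.04 m).
It fails at once if another thing is moved more than 40 mm, lifted or carried off (distance of any of puck, multimeter, screwdriver, cell, adapter, mug, cleaner from where it was at the start of the episode above 0.04 m or height (world z) of any of multimeter, screwdriver, cell, adapter, mug, cleaner above 0.02 m or height (world z) of puck above 0.082 m).
It also fails if it takes over 48 s, if anything falls off the work surface, if the arm or the gripper's body presses on something with over 40 N, if the wrist force passes 120 N, or if a joint passes its speed limit or range.

ROBOT

A 7-joint arm with a two-finger parallel gripper is mounted at the origin on the work surface. World frame = base frame: x ahead of the robot, y to its left, z up, the work surface at z = 0. Lengths are in m, angles in degrees, forces in N, time in s.
With the tool pointing down it reaches from about 0.35 to 0.775 m from the base axis. Payload 3.1 kg.
Tool frame: the origin (TCP) lies midway between the tips of the shut fingers; the grasp point (between the pads) lies 19 mm behind it; z points along the fingers, y is the line along which they close (so a half turn about z gives the same grasp; the last joint's range is limited). The gripper opens to 85 mm and grips with 20 to 120 N. Pads are 22 mm wide; open, the fingers measure 114 mm over their backs; the gripper's body (76 mm by 85 mm) begins 54 mm behind the grasp point. The pads swing forward as they close: fully open they stand 13 mm farther back than shut.
Start: joints at [70.09, 17.813, 0.802, 86.603, -0.252, 75.585, -1.558], TCP at [0.166, -0.524, 0.231] pointing down, gripper open.
Joint ranges: [-154.91, 154.91], [-16.99, 109.72], [-72.82, 74.43], [7.12, 147.25], [-82.49, 262.49], [11.32, 116.49], [-174.64, 174.64]. Speed limits (degrees/s): [159.86, 159.86, 180, 180, 180, 180, 180].

INTERFACE

Orientations are given as a 3x3 rotation matrix whose columns are the frame's x, y, z axes.
In Python, from cell import status, imaging, workorder gives the robot as it stands.
- The arm moves only by the tool jog_arm, never from a script. Its argument "moves" is a list that holds one entry, the list of rows, each a list of 7 numbers: the shift along the tool's x, y, z normalised to -1 to 1, where 1 is 0.03 m, then the turn, a rotation vector about the tool's x, y, z normalised to -1 to 1, where 1 is 0.15 rad, then the opening, from 0 (shut) to 1 (fully open). A call has 1 to 20 rows; each row shifts and turns the commanded pose from where the row before left it, along the tool's axes as they then stand; what a row does not reach is not made up. A row lasts 1/8 s, in which the tool goes at most 62.5 mm and 10.7 degrees, less where a joint would pass 70% of its speed; a pose out of reach is approached as far as the arm can. A call with a number of a shift or a turn outside -1 to 1 is refused whole. A call with a gripper value outside its range is refused whole. The fingers move at their own pace and stop on an object; "grip_force" is the grip in N (left out, the last holds). Time passes only in rows, so rows that do not move let the fingers close. It gives the time, the measured TCP pose, the force, the opening and the grip force at its end, in the units of the state.
- status.get_obs(): the state, without advancing time (a new reading comes with each control period).
- imaging.snapshot(name): name is "side" or "top"; returns a dict with "color" (384x512x3 uint8, red, green, blue), "camera_matrix" (3x3 intrinsics, pixels), "rvec" (rotation vector, rad) and "tvec" (3), from world to camera coordinates, as OpenCV has them. Camera axes: x right, y down, z forward; pixel columns grow to the right and rows downward; lengths in m; the calibration is good to about 2 mm. A picture is of the moment at which its call begins. There is no depth.
- workorder.job_done(): hands the job in; it is judged then, once.
The state is a dict: "time_s": time; "q": joint angles; "qd": joint speeds; "tau": joint torques, N m; "eef_pos": TCP position; "tool_rot": TCP orientation; "ft_force": force on the tool from outside, world axes, zero at the start; "moment": the same for the moment, N m; "grip_width": opening from 0.0 (shut) to 1.0 (fully open); "finger_force": force on a finger pad.
Only numpy, scipy, OpenCV 4.12 (cv2) and the standard library are available. Lean on these libraries where they do the work, as an engineer would, in place of code of your own. Each camera call takes 0.05 s, during which the arm holds its last target. There are 200 camera calls.

## Working session

There is one attempt and no reset: what is moved stays moved. The work goes in short steps, Python scripts to look and compute and a tool call to move; the robot and the scene stay as the last step left them, time stands still between calls to the robot, and variables do not carry over. Pictures are saved under pics/ and viewed, at most 10 in all, crops included, and the job is handed in when it is done.

Besides the shell and the picture viewer there is one more tool, called after "Call:" in YAML: its name, and indented under it one key for each argument. jog_arm: Moves the arm, as the interface text tells. Scaled input: -1 to 1 covers 0.03 m each way for a shift and 0.15 rad each way for a turn. Its arguments: {"type":"object","properties":{"moves":{"type":"array","items":{"type":"array","items":{"type":"array","items":{"type":"number","minimum":-1,"maximum":1}}}},"grip_force":{"type":"number"}},"required":["moves"]}

```bash
mkdir -p pics; ls; python3 - <<'E'
from cell import status, imaging
import cv2,numpy as np
o=status.get_obs();print(o)
for n in("top","side"):
    s=imaging.snapshot(n);cv2.imwrite(f"pics/{n}0.png",s["color"][...,::-1]);np.savez(f"pics/{n}0.npz",**s)
    print(n,s["camera_matrix"],s["rvec"],s["tvec"])
a=cv2.imread("pics/top0.png");cv2.imwrite("pics/top0.png",cv2.resize(a,(800,600)))
a=cv2.imread("pics/side0.png");cv2.imwrite("pics/side0.png",cv2.resize(a,(800,600)))
E
```

```text
pics
{'time_s': 0.0, 'q': array([70.08855656, 17.85991212,  0.80236041, 86.69312906, -0.25397215,
       75.5853977 , -1.55582594]), 'qd': array([ 0.07454416,  0.08931591,  0.020845  , -0.02683993,  0.11568705,
       -0.09645988,  0.00511718]), 'tau': array([-5.53752889e-04, -3.79918492e+01,  1.45657989e-01, -2.30593139e+01,
        1.22668681e-02,  1.37141478e-02,  2.08051978e-05]), 'eef_pos': array([ 0.16538263, -0.52376361,  0.23021789]), 'tool_rot': array([[ 9.53569287e-01,  3.01172710e-01, -7.83866648e-04],
       [ 3.01173722e-01, -9.53566628e-01,  2.25271565e-03],
       [-6.90125997e-05, -2.38420049e-03, -9.99997155e-01]]), 'ft_force': array([-0.01761583, -0.28679346, -0.20418869]), 'moment': array([ 0.03944551, -0.02689008, -0.04036814]), 'finger_force': 0.0, 'grip_width': 0.9973028501666092}
top [[439.89116344   0.         255.33023279]
 [  0.         439.89116344 192.85046794]
 [  0.           0.           1.        ]] [ 2.11606552 -2.16794207  0.14375449] [0.08804733 0.53491079 0.96690243]
side [[448.13351      0.         260.03817106]
 [  0.         448.13351    195.54195931]
 [  0.           0.           1.        ]] [ 0.52670725 -2.52312292  1.40366148] [0.50850224 0.1382356  1.22973016]
```

View pics/top0.png

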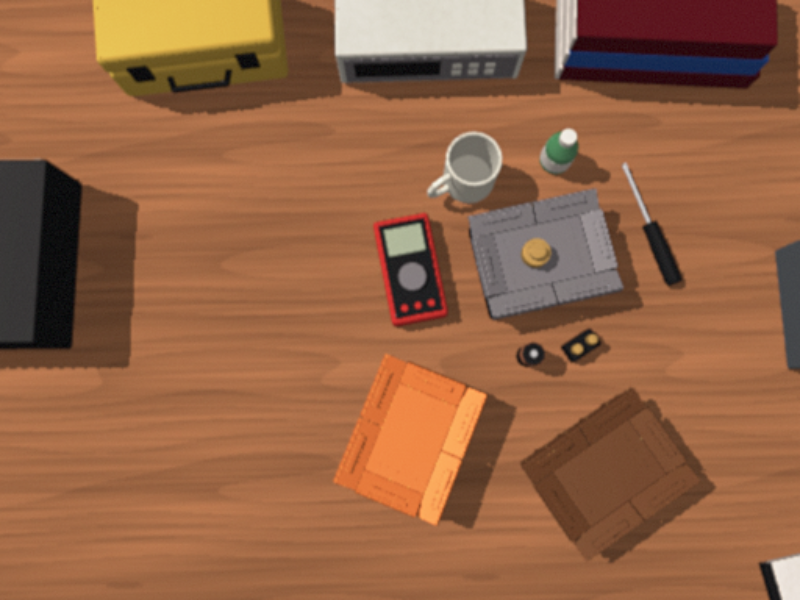

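View pics/side0.png

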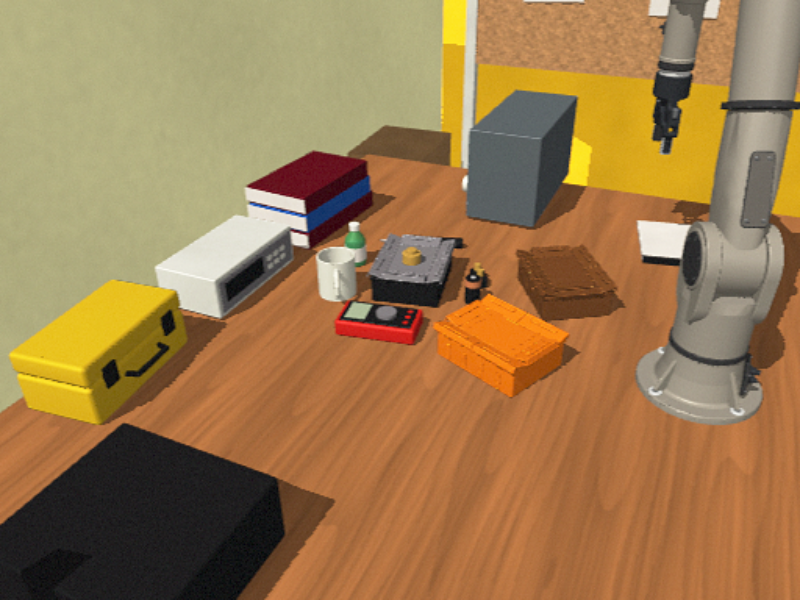

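The grey-lidded black case is at (545,255) in the top view. The look-alikes are the orange case (410,440) and the brown one (618,472), and the black box at far left is too big. The grey one matches the description: puck on its lid, cell and adapter in front. I'll check it in a close crop and measure it.

```bash
cat > h.py <<'E'
import cv2,numpy as np
def load(n):
    s=np.load(f"pics/{n}.npz");return s
def ray(s,uv,z):
    R=cv2.Rodrigues(s["rvec"])[0];C=-R.T@s["tvec"].ravel()
    d=R.T@np.linalg.inv(s["camera_matrix"])@np.array([uv[0],uv[1],1.]);return C+d*(z-C[2])/d[2]
def proj(s,P):
    return cv2.projectPoints(np.array(P,float).reshape(-1,3),s["rvec"],s["tvec"],s["camera_matrix"],None)[0].reshape(-1,2)
def tri(s1,u1,s2,u2):
    P=[s["camera_matrix"]@np.c_[cv2.Rodrigues(s["rvec"])[0],s["tvec"].ravel()] for s in(s1,s2)]
    X=cv2.triangulatePoints(P[0],P[1],np.array(u1,float).reshape(2,1),np.array(u2,float).reshape(2,1)).ravel();return X[:3]/X[3]
E
python3 - <<'E'
from h import *
t=load("top0");d=load("side0")
for s in(t,d):
    R=cv2.Rodrigues(s["rvec"])[0];print("C",-R.T@s["tvec"].ravel())
# puck by brass colour inside lid area
def puck(s,box):
    x0,y0,x1,y1=box;c=s["color"][y0:y1,x0:x1];h=cv2.cvtColor(c,cv2.COLOR_RGB2HSV)
    m=((h[...,1]>100)&(h[...,2]>80)).astype(np.uint8);n,l,st,ce=cv2.connectedComponentsWithStats(m)
    i=1+st[1:,4].argmax();print(st[i]);return ce[i]+[x0,y0]
pt=puck(t,(325,145,365,178));pd=puck(d,(252,153,276,173));print(pt,pd,"puck",tri(t,pt,d,pd))
c=t["color"];h=cv2.cvtColor(c,cv2.COLOR_RGB2HSV);m=((h[...,1]<60)&(h[...,2]>50)).astype(np.uint8)
m[:118]=0;m[208:]=0;m[:,:296]=0;m[:,402:]=0
m=cv2.morphologyEx(m,cv2.MORPH_OPEN,np.ones((3,3)));n,l,st,ce=cv2.connectedComponentsWithStats(m);i=1+st[1:,4].argmax();print(st[i])
q=cv2.minAreaRect(np.argwhere(l==i)[:,::-1].astype(np.float32));print(q)
B=cv2.boxPoints(q)
for b in B:print(b,ray(t,b,.068)[:2])
W=np.array([ray(t,b,.068)[:2] for b in B]);print("ctr",W.mean(0),[np.linalg.norm(W[k]-W[k-1]) for k in range(4)])
a=c[118:206,296:404,::-1];cv2.imwrite("pics/ct.png",cv2.resize(a,None,fx=7,fy=6.8,interpolation=cv2.INTER_CUBIC))
a=d["color"][140:205,200:320,::-1];cv2.imwrite("pics/cs.png",cv2.resize(a,None,fx=6.6,fy=6.6,interpolation=cv2.INTER_CUBIC))
E
```

```text
C [0.39253416 0.06688342 1.03451715]
C [0.06813912 1.09344987 0.76788301]
[  9   8  19  18 270]
[  5   5  12  12 119]
[342.73703704 161.42222222] [262.94957983 163.73109244] puck [ 0.5980438  -0.12151171  0.07237849]
[ 301  121   98   83 5505]
((348.21771240234375, 161.801025390625), (67.95121765136719, 88.2682876586914), 77.31961822509766)
[297.70193 138.34207] [ 0.65462623 -0.02373698]
[383.81735 118.9661 ] [ 0.69462319 -0.2204124 ]
[398.7335  185.25998] [ 0.54171759 -0.24345521]
[312.61807 204.63596] [ 0.50322484 -0.05103184]
ctr [ 0.59854796 -0.13465911] [np.float64(0.15384209118575076), np.float64(0.20070121789841755), np.float64(0.15463211563176202), np.float64(0.19623568406671077)]
```

View pics/ct.png

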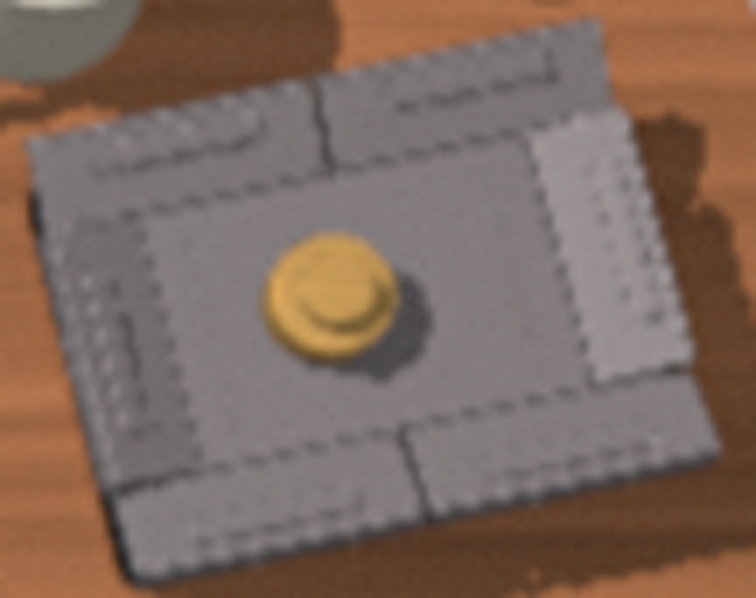

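View pics/cs.png

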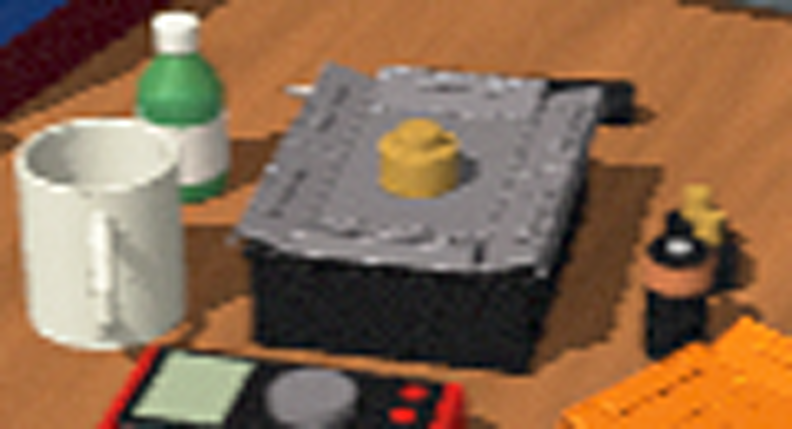

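The crop shows the grey lid with six standing sections, the puck at crop (330,297), and panel corners at (140,213), (533,135), (593,382) and (200,468). The side crop shows the black body and the lid corners: front-left (545,268), back-left (237,238). Next: the pose, height checks and obstacles.

```bash
python3 - <<'E'
from h import *
t=load("top0");d=load("side0")
T=lambda u,v:np.array([(u+.5)/7+296-.5,(v+.5)/6.8+118-.5]);S=lambda u,v:np.array([u/6.6+200-.4,v/6.6+140-.4])
print("outer FL",tri(t,T(135,580),d,S(545,268)),"outer BL",tri(t,T(33,145),d,S(237,238)))
W=np.array([ray(t,T(*p),.062)[:2] for p in[(140,213),(533,135),(593,382),(200,468)]]) # BL BR FR FL
print(W,[np.linalg.norm(W[k]-W[k-1]) for k in range(4)])
c=W.mean(0);v=(W[0]+W[3]-W[1]-W[2]);yaw=np.arctan2(-v[0],v[1]);
v2=W[0]+W[1]-W[2]-W[3];print("c",c,"yaw",np.degrees(yaw),np.degrees(np.arctan2(v2[1],v2[0])))
print("puck mid at z.077",ray(t,(342.74,161.42),.077)[:2])
yaw=(yaw+np.arctan2(v2[1],v2[0]))/2;R=np.array([[np.cos(yaw),-np.sin(yaw)],[np.sin(yaw),np.cos(yaw)]])
im=cv2.resize(t["color"][...,::-1],None,fx=1,fy=1).copy()
L={}
for n,p in dict(FL=(-66,47),FR=(-66,-47),R=(0,-86),BR=(66,-47),BL=(66,47),L=(0,86)).items():
    P=c+R@np.array(p)/1000;L[n]=P;u=proj(t,[*P,.071])[0];print(n,P.round(4),np.hypot(*P).round(3),"crop",((u-[296,118])*[7,6.8]).round(0))
for n,uv,z in(("cell",(532/800*512,352*.64),.06),("adp",(580*.64,345*.64),.042),("mug",(474*.64,157*.64),.09),("clean",(568*.64,137*.64),.10)):print(n,ray(t,uv,z)[:2])
E
```

```text
outer FL [ 0.50586304 -0.05715657  0.0639988 ] outer BL [ 0.6550828  -0.03014186  0.06134332]
[[ 0.63061929 -0.06376907]
 [ 0.65393545 -0.19202437]
 [ 0.56976989 -0.20604125]
 [ 0.54426894 -0.07919569]] [np.float64(0.08771752744671962), np.float64(0.13035744810994934), np.float64(0.08532475734010397), np.float64(0.1293835150644467)]
c [ 0.59964839 -0.13525759] yaw 10.833374114952129 9.796833526856163
puck mid at z.077 [ 0.59692141 -0.12065771]
FL [ 0.5263 -0.1008] 0.536 crop [272. 514.]
FR [ 0.5431 -0.1933] 0.577 crop [563. 455.]
R [ 0.615  -0.2199] 0.653 crop [632. 237.]
BR [ 0.673  -0.1697] 0.694 crop [464.  71.]
BL [ 0.6562 -0.0772] 0.661 crop [179. 127.]
L [ 0.5842 -0.0506] 0.586 crop [106. 342.]
cell [ 0.45673261 -0.11154559]
adp [ 0.46632618 -0.18437549]
mug [ 0.73532567 -0.03753562]
clean [ 0.75756858 -0.17074477]
```

Pose: centre (0.600,-0.135), yaw 10.3°. The panel measures 87x130 mm (should be 90x130) and the ridge positions agree with the crop. The outer-corner height triangulates to 61–64 mm, a little low but plausible. I'll align the tool with the case axes, shut the fingers and travel high to the front right.

Call:
jog_arm:
  moves:
    - [[0,0,0,0,0,0.84,0],[0.95,-0.57,0,0,0,0,0],[0.95,-0.57,0,0,0,0,0],[0.95,-0.57,0,0,0,0,0],[0.95,-0.57,0,0,0,0,0],[0.95,-0.57,0,0,0,0,0],[0.95,-0.57,0,0,0,0,0],[0.95,-0.57,0,0,0,0,0],[0.95,-0.57,0,0,0,0,0],[0.95,-0.57,0,0,0,0,0],[0.95,-0.57,0,0,0,0,0],[0.95,-0.57,0,0,0,0,0],[0.95,-0.57,0,0,0,0,0],[0.95,-0.57,0,0,0,0,0],[0.95,-0.57,0,0,0,0,0],[0.95,-0.57,0,0,0,0,0],[0,0,1,0,0,0,0],[0,0,1,0,0,0,0],[0,0,0.7,0,0,0,0],[0,0,0,0,0,0,0]]

```text
time_s: 2.6
eef_pos: [0.5383, -0.1951, 0.1478]
tool_rot: [[0.984, 0.179, -0.006], [0.179, -0.984, 0.002], [-0.005, -0.003, -1.0]]
ft_force: [-0.5, -0.2, 0.9]
grip_width: -0.0
finger_force: 0.0
```

```bash
cat > g.py <<'E'
from h import *
from cell import status,imaging
o=status.get_obs();p=o["eef_pos"];R=o["tool_rot"]
a=np.radians(10.3);M=np.array([[np.cos(a),np.sin(a)],[-np.sin(a),np.cos(a)]])
print(o["time_s"],p.round(4),"case mm",(M@(p[:2]-[.5996,-.1353])*1000).round(1),"F",o["ft_force"].round(1),"w",round(o["grip_width"],2))
print(R.round(3).tolist())
E
python3 - <<'E'
from g import *
for n in("top","side"):
    s=imaging.snapshot(n);np.savez(f"pics/{n}1.npz",**s);u=proj(s,[p])[0];print(n,u)
    x,y=u.astype(int);x0,y0=max(0,x-50),max(0,y-38);c=s["color"][y0:y0+75,x0:x0+100,::-1];print(x0,y0);im=cv2.resize(c,None,fx=4,fy=4,interpolation=cv2.INTER_CUBIC)
    cv2.imwrite(f"pics/{n}1.png",im)
a,b=cv2.imread("pics/top1.png"),cv2.imread("pics/side1.png");h=min(a.shape[0],b.shape[0]);cv2.imwrite("pics/j1.png",np.hstack([a[:h],b[:h]]))
E
```

```text
2.6 [ 0.5383 -0.1951  0.1478] case mm [-71.  -47.9] F [-0.5 -0.2  0.9] w -0.0
[[0.984, 0.179, -0.006], [0.179, -0.984, 0.002], [-0.005, -0.003, -1.0]]
top [387.26671839 181.22064551]
337 143
side [288.22207409 137.38246652]
238 99
```

View pics/j1.png

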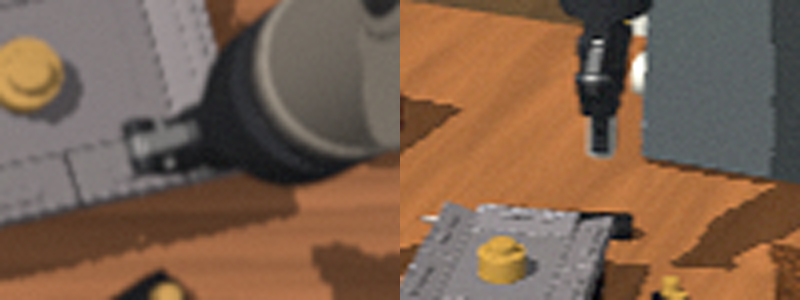

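The side view puts the shut fingertip at px (288,138), where the projected TCP falls. It hangs over the front-right section in clear space. Pressing there now, gently.

Call:
jog_arm:
  moves:
    - [[0.17,0,0.8,0,0,0,0],[0,0,0.8,0,0,0,0],[0,0,0.6,0,0,0,0],[0,0,0.2,0,0,0,0],[0,0,0.1,0,0,0,0],[0,0,0.1,0,0,0,0],[0,0,0.1,0,0,0,0],[0,0,0,0,0,0,0]]

```text
time_s: 3.7
eef_pos: [0.5456, -0.1952, 0.0707]
tool_rot: [[0.984, 0.179, 0.001], [0.179, -0.984, -0.001], [0.001, 0.001, -1.0]]
ft_force: [-1.6, 0.3, 5.7]
grip_width: -0.003
finger_force: 2.8
```

Call:
jog_arm:
  moves:
    - [[0,0,0.1,0,0,0,0],[0,0,0.1,0,0,0,0],[0,0,0.1,0,0,0,0],[0,0,0,0,0,0,0]]

```text
time_s: 4.2
eef_pos: [0.5455, -0.1953, 0.0646]
tool_rot: [[0.984, 0.179, 0.001], [0.179, -0.984, -0.002], [0.0, 0.002, -1.0]]
ft_force: [-7.5, 1.6, 21.5]
grip_width: -0.0
finger_force: 10.9
```

Front right bottomed out at 65 mm with 21 N. Next, front left.

Call:
jog_arm:
  moves:
    - [[0,0,-0.9,0,0,0,0],[0,-0.8,0,0,0,0,0],[0,-0.8,0,0,0,0,0],[0,-0.8,0,0,0,0,0],[-0.04,-0.8,0,0,0,0,0],[0,0,0,0,0,0,0],[0,0,0.3,0,0,0,0],[0,0,0.1,0,0,0,0],[0,0,0.1,0,0,0,0],[0,0,0.1,0,0,0,0],[0,0,0.1,0,0,0,0],[0,0,0.1,0,0,0,0],[0,0,0.1,0,0,0,0],[0,0,0,0,0,0,0]]

```text
time_s: 5.95
eef_pos: [0.527, -0.1015, 0.0645]
tool_rot: [[0.984, 0.178, -0.0], [0.178, -0.984, -0.002], [-0.0, 0.002, -1.0]]
ft_force: [-10.4, 0.4, 26.3]
grip_width: -0.002
finger_force: 13.3
```

```bash
python3 -c "import g"
```

```text
5.95 [ 0.527  -0.1015  0.0645] case mm [-65.4  46.3] F [-10.4   0.4  26.3] w -0.0
[[0.984, 0.178, -0.0], [0.178, -0.984, -0.002], [-0.0, 0.002, -1.0]]
```

Call:
jog_arm:
  moves:
    - [[0,0,-0.9,0,0,0,0],[0.73,-0.44,0,0,0,0,0],[0.73,-0.44,0,0,0,0,0],[0.72,-0.44,0,0,0,0,0],[0,0,0,0,0,0,0],[0,0,0.3,0,0,0,0],[0,0,0.1,0,0,0,0],[0,0,0.1,0,0,0,0],[0,0,0.1,0,0,0,0],[0,0,0.1,0,0,0,0],[0,0,0.1,0,0,0,0],[0,0,0.1,0,0,0,0],[0,0,0,0,0,0,0]]

```text
time_s: 7.58
eef_pos: [0.5844, -0.0498, 0.0647]
tool_rot: [[0.984, 0.179, 0.001], [0.179, -0.984, -0.001], [0.001, 0.001, -1.0]]
ft_force: [-8.8, 1.5, 23.4]
grip_width: 0.004
finger_force: 11.4
```

```bash
python3 -c "import g"
```

```text
7.575 [ 0.5844 -0.0498  0.0647] case mm [ 0.3 86.9] F [-8.8  1.5 23.4] w 0.0
[[0.984, 0.179, 0.001], [0.179, -0.984, -0.001], [0.001, 0.001, -1.0]]
```

Now back left, moving +66 in x and −40 in y (case).

Call:
jog_arm:
  moves:
    - [[0,0,-0.9,0,0,0,0],[0.73,0.44,0,0,0,0,0],[0.73,0.44,0,0,0,0,0],[0.73,0.44,0,0,0,0,0],[0,0,0,0,0,0,0],[0,0,0.3,0,0,0,0],[0,0,0.1,0,0,0,0],[0,0,0.1,0,0,0,0],[0,0,0.1,0,0,0,0],[0,0,0.1,0,0,0,0],[0,0,0.1,0,0,0,0],[0,0,0.1,0,0,0,0],[0,0,0,0,0,0,0]]

```text
time_s: 9.2
eef_pos: [0.6569, -0.0765, 0.0648]
tool_rot: [[0.984, 0.179, 0.003], [0.179, -0.984, -0.0], [0.003, 0.001, -1.0]]
ft_force: [-5.5, 0.9, 19.0]
grip_width: -0.002
finger_force: 9.0
```

```bash
python3 -c "import g"
```

```text
9.2 [ 0.6569 -0.0765  0.0648] case mm [66.9 47.6] F [-5.5  0.9 19. ] w -0.0
[[0.984, 0.179, 0.003], [0.179, -0.984, -0.0], [0.003, 0.001, -1.0]]
```

Back right next, 94 mm along tool y.

Call:
jog_arm:
  moves:
    - [[0,0,-0.9,0,0,0,0],[0,0.79,0,0,0,0,0],[0,0.79,0,0,0,0,0],[0,0.79,0,0,0,0,0],[0,0.78,0,0,0,0,0],[0,0,0,0,0,0,0],[0,0,0.3,0,0,0,0],[0,0,0.1,0,0,0,0],[0,0,0.1,0,0,0,0],[0,0,0.1,0,0,0,0],[0,0,0.1,0,0,0,0],[0,0,0.1,0,0,0,0],[0,0,0.1,0,0,0,0],[0,0,0,0,0,0,0]]

```text
time_s: 10.95
eef_pos: [0.6742, -0.1687, 0.0648]
tool_rot: [[0.984, 0.18, 0.004], [0.18, -0.984, 0.001], [0.004, 0.0, -1.0]]
ft_force: [-4.8, 2.5, 16.5]
grip_width: 0.0
finger_force: 8.1
```

```bash
python3 -c "import g"
```

```text
10.95 [ 0.6742 -0.1687  0.0648] case mm [ 67.5 -46.2] F [-4.8  2.5 16.5] w 0.0
[[0.984, 0.18, 0.004], [0.18, -0.984, 0.001], [0.004, 0.0, -1.0]]
```

Last is the right section: x −67, y −40.

Call:
jog_arm:
  moves:
    - [[0,0,-0.9,0,0,0,0],[-0.75,0.44,0,0,0,0,0],[-0.75,0.44,0,0,0,0,0],[-0.75,0.44,0,0,0,0,0],[0,0,0,0,0,0,0],[0,0,0.3,0,0,0,0],[0,0,0.1,0,0,0,0],[0,0,0.1,0,0,0,0],[0,0,0.1,0,0,0,0],[0,0,0.1,0,0,0,0],[0,0,0.1,0,0,0,0],[0,0,0.1,0,0,0,0],[0,0,0,0,0,0,0]]

```text
time_s: 12.58
eef_pos: [0.6145, -0.2214, 0.0648]
tool_rot: [[0.984, 0.179, 0.002], [0.179, -0.984, -0.002], [0.002, 0.002, -1.0]]
ft_force: [-6.0, 1.6, 18.7]
grip_width: 0.001
finger_force: 9.3
```

```bash
python3 -c "import g"
```

```text
12.575 [ 0.6145 -0.2214  0.0648] case mm [ -0.8 -87.3] F [-6.   1.6 18.7] w 0.0
[[0.984, 0.179, 0.002], [0.179, -0.984, -0.002], [0.002, 0.002, -1.0]]
```

Backing off upward and toward the start, then looking.

Call:
jog_arm:
  moves:
    - [[0,0,-1,0,0,0,0],[0,0,-1,0,0,0,0],[0,0,-1,0,0,0,0],[0,0,-1,0,0,0,0],[0,0,-1,0,0,0,0],[-1,0.3,-0.5,0,0,0,0],[-1,0.5,0,0,0,0,0],[-1,0.5,0,0,0,0,0],[-1,0.5,0,0,0,0,0],[-1,0.5,0,0,0,0,0],[-1,0.5,0,0,0,0,0],[-1,0.5,0,0,0,0,0],[-1,0.5,0,0,0,0,0],[-1,0.5,0,0,0,0,0],[-1,0.5,0,0,0,0,0],[-1,0.5,0,0,0,0,0],[0,0,0,0,0,0,0]]

```text
time_s: 14.7
eef_pos: [0.314, -0.4388, 0.2247]
tool_rot: [[0.985, 0.172, -0.002], [0.172, -0.985, -0.001], [-0.002, 0.0, -1.0]]
ft_force: [0.1, 0.8, 0.6]
grip_width: -0.002
finger_force: 0.0
```

```bash
python3 - <<'E'
from g import *
t=imaging.snapshot("top");d=imaging.snapshot("side");np.savez("pics/top2.npz",**t);np.savez("pics/side2.npz",**d)
f=lambda s,y0,y1,x0,x1:cv2.resize(s["color"][y0:y1,x0:x1,::-1],(395,300),interpolation=cv2.INTER_CUBIC)
A=np.hstack([f(t,115,210,290,415),f(d,135,230,200,325)]);t=load("top0");d=load("side0")
B=np.hstack([f(t,115,210,290,415),f(d,135,230,200,325)])
cv2.imwrite("pics/j2.png",np.vstack([A,B]))
E
```

```text
14.7 [ 0.314  -0.4388  0.2247] case mm [-335.3 -247.6] F [0.1 0.8 0.6] w -0.0
[[0.985, 0.172, -0.002], [0.172, -0.985, -0.001], [-0.002, 0.0, -1.0]]
```

View pics/j2.png

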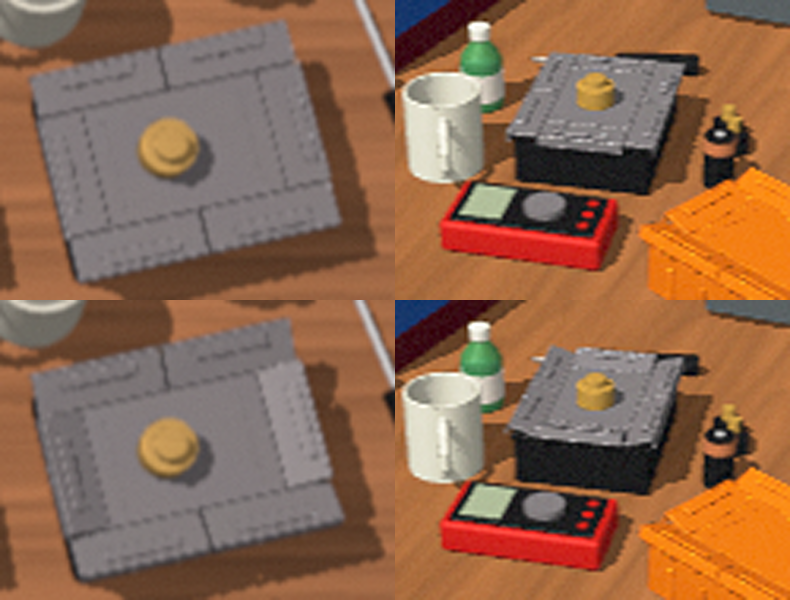

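After (top row): the left and right sections now match the panel's shade, the lid looks flat in the side view, and the puck and the rest haven't moved. The back sections are harder to judge by eye, so I'll compare the shade of each section with the panel.

```bash
python3 - <<'E'
from h import *
a=np.radians(10.3);R=np.array([[np.cos(a),-np.sin(a)],[np.sin(a),np.cos(a)]])
for n in("top0","top2","side0","side2"):
    s=load(n);g=cv2.cvtColor(s["color"],cv2.COLOR_RGB2GRAY).astype(float);r=[]
    for k,p,d in(("FL",(-52,47),(0,1)),("FR",(-52,-47),(0,1)),("R",(0,-72),(1,0)),("BR",(52,-47),(0,1)),("BL",(52,47),(0,1)),("L",(0,72),(1,0)),("panel",(30,0),(0,1))):
        v=[]
        for q in np.linspace(-22,22,23):
            w=np.array([.5996,-.1353])+R@(np.array(p)+q*np.array(d))/1000;u=proj(s,[*w,.063])[0]
            v.append(cv2.getRectSubPix(g.astype(np.float32),(1,1),(float(u[0]),float(u[1])))[0,0])
        r.append((k,round(float(np.median(v)),1)))
    print(n,r)
E
```

```text
top0 [('FL', 127.0), ('FR', 125.7), ('R', 147.2), ('BR', 117.6), ('BL', 118.5), ('L', 110.2), ('panel', 125.8)]
top2 [('FL', 127.9), ('FR', 126.0), ('R', 125.6), ('BR', 125.1), ('BL', 126.2), ('L', 126.4), ('panel', 125.0)]
side0 [('FL', 134.1), ('FR', 134.0), ('R', 145.7), ('BR', 122.8), ('BL', 122.2), ('L', 132.5), ('panel', 132.0)]
side2 [('FL', 132.7), ('FR', 132.1), ('R', 125.4), ('BR', 132.9), ('BL', 131.2), ('L', 140.0), ('panel', 132.3)]
```

All sections now have the panel's shade in the top view. The front two look the same before and after, so for those I rely on both bottoming at 64.6 mm, like the other four. Handing in.

```bash
python3 -c "
from cell import workorder;print(workorder.job_done())"
```

```text
the job is handed in; nothing more can be done
None
```

I pressed all six rim sections down to the shut height (about 65 mm) and handed the job in at about 15 s; the final pictures show the lid flat and the case and everything else in view still in place, but no verdict came back.

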